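# Load the rocking lazy susan level

## Robot

A 7-joint arm with a two-finger parallel gripper is mounted at the origin on the work surface. World frame = base frame: x ahead of the robot, y to its left, z up, the work surface at z = 0. Lengths are in m, angles in rad, forces in N, time in s.
With the tool pointing down it reaches from about 0.4 to 0.85 m from the base axis. Payload 4.5 kg.
Tool frame: the origin (TCP) lies where the fingers leave the gripper's body, on its centre line; the fingertips stand 64 mm ahead of it and the grasp point (between the pads) lies 45 mm ahead of it; z points along the fingers, y is the line along which they close (so a half turn about z gives the same grasp; the last joint's range is limited). The gripper opens to 88 mm and grips with 3 to 60 N. Pads are 18 mm wide; open, the fingers measure 123 mm over their backs; the gripper's body (75 mm by 187 mm) begins 45 mm behind the grasp point.
Start: joints at [-1.104, 0.689, -0.195, 1.565, 0.157, 0.902, -0.215], TCP at [0.262, 0.567, 0.303] pointing down, gripper open.
Joint ranges: [-3.01, 3.01], [-0.46, 2.08], [-1.47, 1.51], [0.13, 2.56], [-1, 4.14], [0.04, 2.09], [-2.66, 2.66]. Speed limits (rad/s): [2.57, 2.57, 3.14, 3.14, 3.14, 3.14, 3.14].

## Interface

Orientations are given as a unit quaternion [x, y, z, w].
In Python, from plant import r gives the robot as it stands.
- The arm moves only by the tool play_rows, never from a script. Its arguments are lists of equal length, an entry for each row: "translation": the shift along the tool's x, y, z in m, a list of three; "delta_rot": the turn, a rotation vector about the tool's x, y, z in degrees, a list of three; "grip": the opening, from -1 (shut) to 1 (fully open). In form: {"translation": [[x, y, z], ...], "delta_rot": [[rx, ry, rz], ...], "grip": [grip, ...]}. A call has 1 to 20 rows; each row shifts and turns the commanded pose from where the row before left it, along the tool's axes as they then stand; what a row does not reach is not made up. A row lasts 1/8 s, in which the tool goes at most 62.5 mm and 10.7 degrees, less where a joint would pass 70% of its speed; a pose out of reach is approached as far as the arm can. A call with a gripper value outside its range is refused whole. The fingers move at their own pace and stop on an object; "squeeze" is the grip in N (left out, the last holds). Time passes only in rows, so rows that do not move let the fingers close. It gives the time, the measured TCP pose, the force, the opening and the grip force at its end, in the units of the state.
- r.get_state(): the state, without advancing time (a new reading comes with each control period).
- r.snapshot(name): name is "scene" or "top" or "wrist"; returns the picture (384x512x3 uint8, blue, green, red); there is no depth.
- r.get_calibration(name): a dict with "intrinsics" (3x3 intrinsics, pixels), "eye" and "rotation" of the camera in the world. Camera axes: x right, y up, looking along -z (the intrinsics and any distortion apply to the point x, -y, -z); pixel columns grow to the right and rows downward; lengths in m; the calibration is good to about 2 mm. A picture is of the moment at which its call begins: read the wrist's pose just before it. get_calibration takes no time and is no camera call; for the wrist camera it gives the pose at the moment of the call.
- r.finish_job(): hands the job in; it is judged then, once.
Trained networks look in the newest picture that a camera, given by its name, has taken for a name from the list of things; names that differ only in an ending like _2 or _b are one class to them, and where a whole thing is asked for, a point or a joint stands for the part that bears it (a point fixed in the world has none). Each returns a list of dicts, best first, with "confidence" (0 to 1); they miss things now and then, are a little off and sometimes report something else, mostly with a low value. They report only what shows in the picture. A call takes as long as a camera call. They do not tell look-alikes from the thing itself.
- r.look_for(camera, target): "point" ([x, y, z] in m, in world coordinates, good to about 4 mm: the middle of the surface that is visible of it).
- r.silhouettes(camera, target): "pixels" (384x512 bool, what is visible of it).
The state is a dict: "clock": time; "q": joint angles; "qd": joint speeds; "joint_torque": joint torques, N m; "tool_pos": TCP position; "eef_rot": TCP orientation; "contact_force": force on the tool from outside, world axes, zero at the start; "moment": the same for the moment, N m; "opening": opening from 0.0 (shut) to 1.0 (fully open); "finger_force": force on a finger pad.
Only numpy, scipy, OpenCV 4.12 (cv2) and the standard library are available. Lean on these libraries where they do the work, as an engineer would, in place of code of your own. Each camera call takes 0.05 s, during which the arm holds its last target. There are 200 camera calls.

## Task

The white lazy susan rocks on its centre, so load it on both sides until it stands level: first set the low wide round tin in the middle of the round cork pad, next the low square tin in the middle of the square cork pad, then stack the narrow round tin centrally on the square tin, and last stand the orange egg cup centrally on the wide round tin. Keep all four upright, set the egg cup down without dropping it, and leave the long tin, the tall tin and the measuring cups where they stand.

Things in the scene. Friction and masses are not known exactly. Their poses are not given: they have to be found in the camera images.
- wide_tin: low wide round aluminium tin, closed, diameter 66 mm, height 40 mm (all sizes here are in mm), flat top, 120 g; starts upright on the tiled surface. Origin: centre of its underside, z up
- square_tin: low square aluminium tin, closed, 56 x 56, height 40, flat top, 120 g; starts upright on the tiled surface. Origin: centre of its underside, z up, x and y along its sides (normal to its faces)
- narrow_tin: narrow round aluminium tin, closed, diameter 44, height 50, 70 g; starts upright on the tiled surface. Origin: centre of its underside, z up
- egg_cup: orange ceramic egg cup, height 62, 70 g; foot diameter 40, thin stem (diameter 18) between 12 and 18 above the underside, bowl open at the top, its outside 46 to 48 in diameter from 34 above the underside up to the rim at 62, wall 4; starts upright on the tiled surface. Origin: centre of the foot's underside, z up
- round_pad (a point): round cork pad, diameter 76, 2 thick, fixed on one side of the white lazy susan tray (diameter 236, its floor 30 above the tiled surface, its rim 4 higher than the floor). This point: centre of the pad's top face, 32 above the tiled surface when level, 65 from the tray's centre; z up; y points away from the tray's centre; x is parallel to the axis about which the tray rocks. It moves with the tray
- square_pad (a point): square cork pad, 70 x 70, 2 thick, fixed on the tray's other side, across the centre from the round pad. This point: centre of the pad's top face, 32 above the tiled surface when level, 65 from the tray's centre; z up; y points towards the tray's centre, x as for the round pad. It moves with the tray
- tray (a joint): rocking angle of the lazy susan's tray on its centre pivot, rad, 0 when level, positive when the round pad's side rises; stops at +-0.07. A soft spring levels the empty tray (2 N m/rad; one low tin alone on its pad tips it about 0.04 rad, its pad sinking 2 to 3 mm). The pivot height is 22 above the tiled surface. The tray does not turn about the vertical
- long_tin: bystander: long flat rectangular aluminium tin 110 x 55, height 30. Origin: centre of its underside
- tall_tin: bystander: tall rectangular aluminium tin 60 x 45, height 80. Origin: centre of its underside
- measuring_cups: bystander: three steel measuring cups nested as one piece, diameter 80, height 52, with flat handles that reach 115 mm out along its y. Origin: centre of the underside
Mind the look-alikes: they are no part of the job. What is shaped like the square_tin but pink is not meant.

How it is judged:
On the way, in this order (a step that is already met when the one before it is completed fails the run):
1. the wide round tin stands on the round cork pad, released (horizontal distance between wide_tin and round_pad below 0.012 m and z of wide_tin in the frame of round_pad between -0.004 and 0.004 m and angle between wide_tin's own z axis and vertical below 0.12 rad and contact force between the fingers and wide_tin below 0.1 N), for 0.2 s.
2. then the square tin stands on the square cork pad, released, and the tray is level again (horizontal distance between square_tin and square_pad below 0.012 m and z of square_tin in the frame of square_pad between -0.004 and 0.004 m and angle between each of square_tin, wide_tin's own z axis and vertical below 0.12 rad and contact force between the fingers and square_tin below 0.1 N and horizontal distance between wide_tin and round_pad below 0.012 m and z of wide_tin in the frame of round_pad between -0.004 and 0.004 m and value of joint tray between -0.035 and 0.035 rad), for 0.2 s.
3. then the narrow tin stands on the square tin, released (horizontal distance between narrow_tin and square_tin below 0.012 m and z of narrow_tin in the frame of square_tin between 0.036 and 0.044 m and angle between each of narrow_tin, wide_tin, square_tin's own z axis and vertical below 0.12 rad and contact force between the fingers and narrow_tin below 0.1 N and horizontal distance between wide_tin and round_pad below 0.012 m and z of wide_tin in the frame of round_pad between -0.004 and 0.004 m and horizontal distance between square_tin and square_pad below 0.012 m and z of square_tin in the frame of square_pad between -0.004 and 0.004 m), for 0.2 s.
4. last, the egg cup stands on the wide round tin, released, and the tray is level (horizontal distance between egg_cup and wide_tin below 0.012 m and z of egg_cup in the frame of wide_tin between 0.036 and 0.044 m and angle between each of egg_cup, wide_tin, square_tin, narrow_tin's own z axis and vertical below 0.12 rad and contact force between the fingers and egg_cup below 0.1 N and horizontal distance between wide_tin and round_pad below 0.012 m and z of wide_tin in the frame of round_pad between -0.004 and 0.004 m and horizontal distance between square_tin and square_pad below 0.012 m and z of square_tin in the frame of square_pad between -0.004 and 0.004 m and horizontal distance between narrow_tin and square_tin below 0.012 m and z of narrow_tin in the frame of square_tin between 0.036 and 0.044 m and value of joint tray between -0.035 and 0.035 rad), for 0.2 s.
At the end, for the whole second after the job is handed in: Wide tin on round pad, square tin on square pad, narrow tin on square tin, egg cup on wide tin: each within 12 mm of centre and 4 mm of resting height, tilt below 0.12 rad, released, at rest (0.02 m/s, 0.15 rad/s); tray within 0.035 rad of level (horizontal distance between wide_tin and round_pad below 0.012 m and z of wide_tin in the frame of round_pad between -0.004 and 0.004 m and angle between each of wide_tin, square_tin, narrow_tin, egg_cup's own z axis and vertical below 0.12 rad and horizontal distance between square_tin and square_pad below 0.012 m and z of square_tin in the frame of square_pad between -0.004 and 0.004 m and horizontal distance between narrow_tin and square_tin below 0.012 m and z of narrow_tin in the frame of square_tin between 0.036 and 0.044 m and horizontal distance between egg_cup and wide_tin below 0.012 m and z of egg_cup in the frame of wide_tin between 0.036 and 0.044 m and value of joint tray between -0.035 and 0.035 rad and linear speed of each of wide_tin, square_tin, narrow_tin, egg_cup below 0.02 m/s and angular speed of each of wide_tin, square_tin, narrow_tin, egg_cup below 0.15 rad/s); the robot touches nothing.
It fails at once if the long tin, tall tin or measuring cups are shifted by more than 15 mm (distance of any of long_tin, tall_tin, measuring_cups from where it was at the start of the episode above 0.015 m).
It fails at once if one of the four things to be loaded is tipped by more than 0.5 rad (angle between any of wide_tin, square_tin, narrow_tin, egg_cup's own z axis and vertical above 0.5 rad).
It fails at once if the egg cup is dropped (moves faster than 0.5 m/s out of the grip) (linear speed of egg_cup above 0.5 m/s and contact force between the fingers and egg_cup below 0.1 N).
It also fails if it takes over 128 s, if anything falls off the work surface, if the arm or the gripper's body presses on something with over 40 N, if the wrist force passes 120 N, or if a joint passes its speed limit or range.

## Working session

There is one attempt and no reset: what is moved stays moved. The work goes in short steps, Python scripts to look and compute and a tool call to move; the robot and the scene stay as the last step left them, time stands still between calls to the robot, and variables do not carry over. Pictures are saved under pics/ and viewed, at most 14 in all, crops included, and the job is handed in when it is done.

Besides the shell and the picture viewer there is one more tool, called after "Request:" as name(argument=value, ...), one argument or row to a line, values as JSON. play_rows: Moves the arm, as the interface text tells. Its arguments: {"type":"object","properties":{"translation":{"type":"array","items":{"type":"array","items":{"type":"number"}}},"delta_rot":{"type":"array","items":{"type":"array","items":{"type":"number"}}},"grip":{"type":"array","items":{"type":"number"}},"squeeze":{"type":"number"}},"required":["translation","delta_rot","grip"]}

```bash
mkdir -p pics; ls; cat > h.py <<'E'
import numpy as np, cv2
from plant import r
from scipy.spatial.transform import Rotation as R
def cal(c):
    k=r.get_calibration(c); return np.array(k["intrinsics"]),np.array(k["eye"]),np.array(k["rotation"]),k
def ray(c,u,v,k=None):
    K,e,Ro,_=k or cal(c)
    d=np.linalg.inv(K)@[u,v,1.]; return e,Ro@np.array([d[0],-d[1],-d[2]])
def onz(c,u,v,z,k=None):
    e,d=ray(c,u,v,k); return e+d*(z-e[2])/d[2]
def proj(c,p,k=None):
    K,e,Ro,_=k or cal(c); q=Ro.T@(np.array(p)-e); q=K@[q[0],-q[1],-q[2]]; return q[:2]/q[2]
E
python3 - <<'E'
from h import *
for c in("scene","top"):
    im=r.snapshot(c); cv2.imwrite(f"pics/{c}0.png",im)
    k=cal(c); print(c,k[0].tolist(),k[1],{x:y for x,y in k[3].items() if x not in("intrinsics","eye","rotation")}); print(k[2].round(3).tolist())
    for t in["wide_tin","square_tin","narrow_tin","egg_cup","round_pad","square_pad","tray","long_tin","tall_tin","measuring_cups"]:
        print(t,[(np.round(d["point"],3).tolist(),round(d["confidence"],2)) for d in r.look_for(c,t)])
print(r.get_state())
E
```

```text
pics
scene [[355.5902983241701, 0.0, 257.3132131750866], [0.0, 355.5902983241701, 193.30291176185793], [0.0, 0.0, 1.0]] [ 1.37656107 -0.00827886  0.72877467] {}
[0.292, 0.284, 0.636, 0.655]
wide_tin [([0.628, -0.271, 0.036], 0.61)]
square_tin [([0.526, 0.368, 0.036], 0.96), ([0.74, 0.291, 0.041], 0.89), ([0.631, 0.294, 0.035], 0.87), ([0.648, 0.397, 0.035], 0.85)]
narrow_tin [([0.481, 0.252, 0.037], 0.8)]
egg_cup [([0.427, -0.28, 0.047], 0.62), ([0.795, -0.052, 0.043], 0.47)]
round_pad [([0.577, 0.011, 0.031], 0.75)]
square_pad [([0.579, 0.012, 0.032], 0.96)]
tray [([0.58, 0.011, 0.028], 0.94), ([0.631, -0.269, 0.038], 0.15)]
long_tin [([0.538, -0.451, 0.028], 0.68)]
tall_tin [([0.528, 0.462, 0.06], 0.58)]
measuring_cups [([0.798, -0.053, 0.044], 0.72)]
top [[368.42758041320417, 0.0, 259.26795766720466], [0.0, 368.42758041320417, 192.1745017437145], [0.0, 0.0, 1.0]] [ 0.50565217 -0.00966487  1.09709914] {}
[0.044, -0.044, -0.703, 0.709]
wide_tin [([0.612, -0.277, 0.037], 0.86)]
square_tin [([0.63, 0.393, 0.037], 0.92), ([0.72, 0.292, 0.044], 0.89), ([0.606, 0.29, 0.04], 0.77), ([0.51
[... 387 characters left out ...]
'clock': 1.1, 'q': array([-1.10423269,  0.68906641, -0.19458368,  1.5653036 ,  0.15731747,
        0.90247308, -0.21508837]), 'qd': array([-0.00146962,  0.0016106 ,  0.00026299, -0.00046253, -0.00021977,
        0.00022304,  0.00185115]), 'joint_torque': array([ 1.11906746e-03, -5.27494597e+01, -1.26688197e+00, -1.53748244e+01,
       -5.19739150e-02, -7.10327386e-04,  1.96534518e-05]), 'tool_pos': array([0.26211102, 0.56741063, 0.30276232]), 'eef_rot': array([2.14681274e-01, 9.76684159e-01, 6.48422165e-05, 1.83392459e-05]), 'contact_force': array([0.23100137, 0.53869429, 0.08353554]), 'moment': array([ 0.03052627,  0.06119333, -0.01117501]), 'finger_force': 0.0, 'opening': 0.99473326545545}
```

View pictures.

```bash
sed -i 's/np.array(k\["rotation"\]),k/(lambda q: R.from_quat(q).as_matrix() if q.size==4 else q)(np.array(k["rotation"])),k/' h.py
python3 - <<'E'
import cv2
for c in("scene","top"):
    im=cv2.imread(f"pics/{c}0.png"); cv2.imwrite(f"pics/{c}0b.png",cv2.resize(im,(800,600),interpolation=cv2.INTER_CUBIC))
E
```

```text
(no output)
```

View pics/scene0b.png

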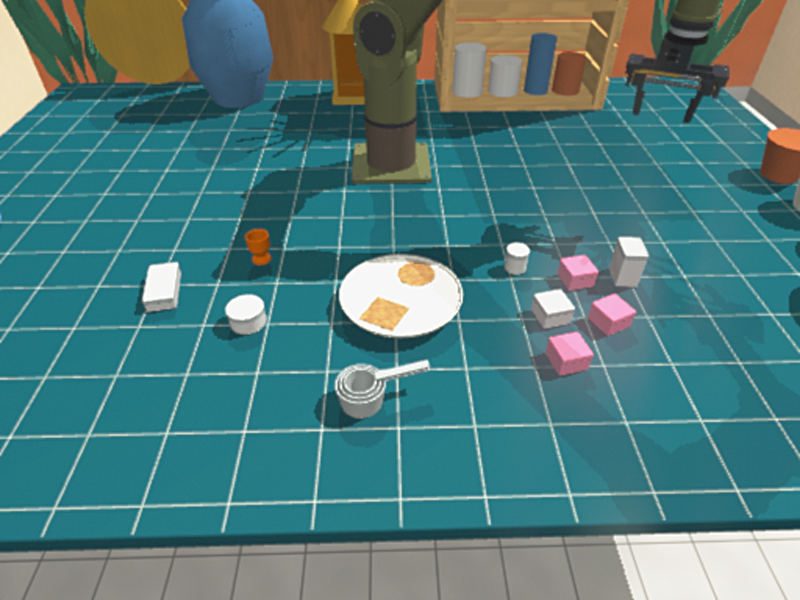

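View pics/top0b.png

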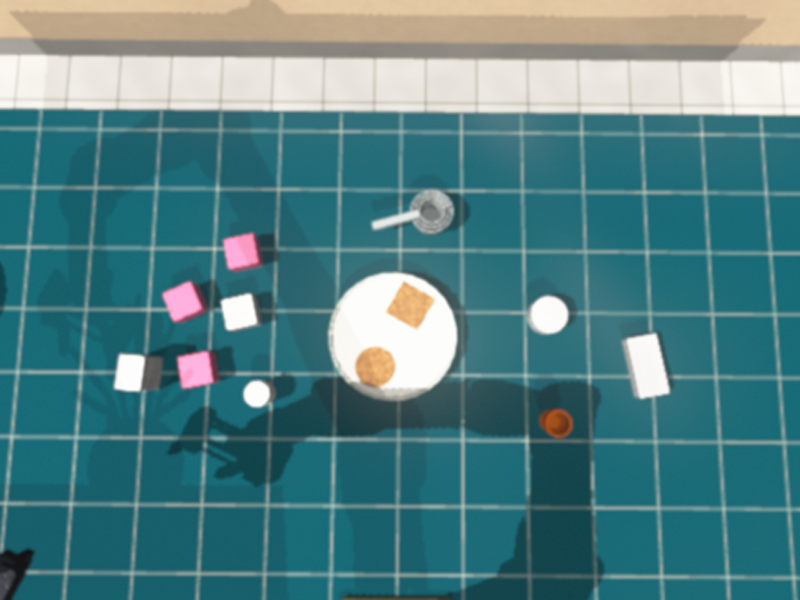

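```bash
cat >> h.py <<'E'
from scipy.optimize import minimize
def circ(d,z,n=40):
    a=np.linspace(0,2*np.pi,n,endpoint=False); return np.c_[d/2*np.cos(a),d/2*np.sin(a),0*a+z]
def rect(w,l,z): return np.array([[sx*w/2,sy*l/2,z] for sx,sy in((-1,-1),(-1,1),(1,1),(1,-1))])
MODEL=dict(wide_tin=[circ(.066,0),circ(.066,.04)],square_tin=[rect(.056,.056,0),rect(.056,.056,.04)],narrow_tin=[circ(.044,0),circ(.044,.05)],
  round_pad=[circ(.076,0)],square_pad=[rect(.07,.07,0)],
  long_tin=[rect(.055,.11,0),rect(.055,.11,.03)],tall_tin=[rect(.06,.045,0),rect(.06,.045,.08)],rim=[circ(.048,.062)],tray=[circ(.236,0)])
def render(c,pts,k,shape=(384,512),S=16):
    uv=np.array([proj(c,p,k) for p in pts]); m=np.zeros(shape,np.uint8)
    h=cv2.convexHull(np.round(uv*S).astype(np.int32)); cv2.fillConvexPoly(m,h,255,cv2.LINE_AA,4); return m/255.
def fit(c,mask,name,x0,z0=0.,yaw=None,k=None):
    k=k or cal(c); P=np.vstack(MODEL[name]); mk=mask.astype(float)
    def f(p):
        a=p[2]/20 if yaw is not None else 0
        q=P@R.from_euler('z',a).as_matrix().T+[p[0],p[1],z0]
        m=render(c,q,k); return np.abs(m-mk).sum()/mk.sum()
    best=None
    for y in ([0] if yaw is None else np.radians(yaw)):
        s=[[0,0,0],[.015,0,0],[0,.015,0],[0,0,5.]] if yaw is not None else [[0,0],[.015,0],[0,.015]]
        p0=np.array([x0[0],x0[1],y*20][:len(s[0])])
        o=minimize(f,p0,method='Nelder-Mead',options=dict(initial_simplex=p0+np.array(s),xatol=1e-4,fatol=1e-5,maxiter=200))
        if best is None or o.fun<best.fun: best=o
    p=best.x; return np.r_[p[:2],np.degrees(p[2]/20) if yaw is not None else 0],best.fun
def sil(c,name,near):
    "mask of detection whose pixel centroid is nearest to projected point"
    k=cal(c); t=proj(c,near,k); b=[]
    for d in r.silhouettes(c,name):
        m=np.array(d["pixels"]); v,u=np.nonzero(m)
        if len(u): b.append((np.hypot(u.mean()-t[0],v.mean()-t[1]),m))
    return min(b,key=lambda x:x[0]) if b else None
def cork(im):
    h=cv2.cvtColor(im,cv2.COLOR_BGR2HSV); m=((h[...,0]>8)&(h[...,0]<25)&(h[...,1]>100)).astype(np.uint8); return m
E
python3 - <<'E'
from h import *
for c in("top","scene"):
    im=r.snapshot(c); k=cal(c)
    for n,x,y in(("wide_tin",[.612,-.277],None),("square_tin",[.61,.29],[0,30,60]),("narrow_tin",[.46,.244],None),("long_tin",[.52,-.46],[0,30]),("tall_tin",[.50,.455],[0,30])):
        s=sil(c,n,x+[.03])
        if s is None: print(c,n,None);continue
        p,e=fit(c,s[1],n,x,0,y,k); print(c,n,p.round(4),round(e,3),round(s[0],1))
    s=sil(c,"tray",[.57,.014,.03]); p,e=fit(c,s[1],"tray",[.57,.014],.034,None,k); print(c,"tray",p.round(4),round(e,3))
    m=cork(im)&s[1].astype(np.uint8)
    nl,lab,st,ce=cv2.connectedComponentsWithStats(m)
    for i in range(1,nl):
        if st[i,4]>100:
            x=onz(c,*ce[i],.032,k)
            for n,y in(("round_pad",None),("square_pad",[0,30,60])):
                p,e=fit(c,lab==i,n,x[:2],.032,y,k); print(c,n,p.round(4),round(e,3),st[i,4])
    s=sil(c,"egg_cup",[.416,-.288,.03])
    v,u=np.nonzero(s[1]); print(c,"egg", s[0],u.mean(),v.mean(),len(u), onz(c,u.mean(),v.mean(),.04,k))
    s=sil(c,"measuring_cups",[.8,-.05,.04]); v,u=np.nonzero(s[1]); print("cups u,v range",u.min(),u.max(),v.min(),v.max(),onz(c,u.min(),v.max(),.04,k),onz(c,u.max(),v.min(),.04,k))
E
```

```text
top wide_tin [ 0.6147 -0.2764  0.    ] 0.135 1.3
top square_tin [ 0.6142  0.2966 11.7752] 0.184 2.1
top narrow_tin [0.4666 0.2557 0.    ] 0.202 4.4
top long_tin [  0.5218  -0.4587 100.4792] 0.092 2.3
top tall_tin [ 0.5022  0.4707 -3.0157] 0.194 8.6
top tray [0.5737 0.0129 0.    ] 0.041
top round_pad [ 0.6309 -0.018   0.    ] 0.296 468
top square_pad [ 6.30500e-01 -1.91000e-02  5.12729e+01] 0.356 468
top round_pad [0.5189 0.0477 0.    ] 0.322 457
top square_pad [5.17100e-01 4.50000e-02 4.55724e+01] 0.437 457
top egg 0.3281060788488347 356.1340579710145 270.6304347826087 276 [ 0.41766194 -0.28502619  0.04      ]
cups u,v range 239 289 123 149 [0.765463   0.05012524 0.04      ] [ 0.84544596 -0.09679205  0.04      ]
scene wide_tin [ 0.609  -0.2783  0.    ] 0.098 2.3
scene square_tin [ 0.6123  0.2974 95.8947] 0.138 3.7
scene narrow_tin [0.4566 0.2581 0.    ] 0.498 4.0
scene long_tin [  0.5172  -0.4614 103.2486] 0.139 4.2
scene tall_tin [  0.5006   0.4707 -10.7141] 0.083 6.8
scene tray [0.5732 0.0121 0.    ] 0.052
scene round_pad [0.511  0.0439 0.    ] 0.237 269
scene square_pad [5.11600e-01 4.31000e-02 5.72041e+01] 0.357 269
scene round_pad [ 0.6272 -0.0202  0.    ] 0.232 366
scene square_pad [ 6.25400e-01 -2.02000e-02  5.65552e+01] 0.247 366
scene egg 1.5486441938487943 165.56934306569343 157.35036496350364 274 [ 0.42381902 -0.28139621  0.04      ]
cups u,v range 216 273 232 266 [ 0.86295002 -0.09133     0.04      ] [0.75957715 0.04988334 0.04      ]
```

```bash
cat >> h.py <<'E'
def go(x,y,z,yaw=None):
    s=r.get_state(); M=R.from_quat(s["eef_rot"]); A=M.as_matrix()
    yn=np.degrees(np.arctan2(A[1,1],A[0,1])); t=0
    if yaw is not None:
        t=(yn-yaw+90)%180-90; M=M*R.from_rotvec([0,0,np.radians(t)])
    d=np.array([x,y,z])-s["tool_pos"]; l=M.inv().apply(d)
    print("yaw",yn.round(2),"rotz",round(t,2),"then tool shift",l.round(4),"dist",np.linalg.norm(d).round(3),"tilt",np.degrees(np.arccos(-A[2,2])).round(2))
E
python3 - <<'E'
from h import *
go(.5735,.0125,.30,60)
k=cal("wrist");s=r.get_state(); A=R.from_quat(s["eef_rot"]).as_matrix(); print(k[0],k[1]-s["tool_pos"],A.T@(k[1]-s["tool_pos"]),(A.T@k[2]).round(3))
E
```

```text
yaw 65.2 rotz 5.2 then tool shift [-0.5471 -0.3249  0.0027] dist 0.636 tilt 0.0
[[282.17830995   0.         252.43016939]
 [  0.         282.17830995 190.87046253]
 [  0.           0.           1.        ]] [-0.07391563  0.03599972  0.08314355] [ 0.08220267  0.00168543 -0.08313981] [[-0.001  0.948  0.318]
 [ 1.     0.001 -0.001]
 [-0.001  0.318 -0.948]]
```

Request:
play_rows(
  translation=[
    [0,0,0],
    [-0.015,-0.009,0],
    [-0.03,-0.018,0],
    [-0.045,-0.027,0],
    [-0.045,-0.027,0],
    [-0.045,-0.027,0],
    [-0.045,-0.027,0],
    [-0.045,-0.027,0],
    [-0.045,-0.027,0],
    [-0.045,-0.027,0],
    [-0.045,-0.027,0],
    [-0.045,-0.027,0],
    [-0.045,-0.027,0],
    [-0.03,-0.017,0],
    [-0.015,-0.008,0],
    [-0.007,-0.003,0],
    [0,0,0],
    [0,0,0],
  ],
  delta_rot=[
    [0,0,5.2],
    [0,0,0],
    [0,0,0],
    [0,0,0],
    [0,0,0],
    [0,0,0],
    [0,0,0],
    [0,0,0],
    [0,0,0],
    [0,0,0],
    [0,0,0],
    [0,0,0],
    [0,0,0],
    [0,0,0],
    [0,0,0],
    [0,0,0],
    [0,0,0],
    [0,0,0],
  ],
  grip=[1,1,1,1,1,1,1,1,1,1,1,1,1,1,1,1,1,1],
)

```text
clock: 4.25
tool_pos: [0.5728, 0.0141, 0.3028]
eef_rot: [0.257, 0.966, 0.0, -0.0]
contact_force: [-1.3, -0.0, 0.4]
opening: 1.003
finger_force: 0.0
```

```bash
python3 - <<'E'
from h import *
s=r.get_state(); print(s["tool_pos"],s["clock"],s["q"].round(2))
k=cal("wrist"); im=r.snapshot("wrist"); cv2.imwrite("pics/w1.png",im)
hs=cv2.cvtColor(im,cv2.COLOR_BGR2HSV)
for n,p in(("round",[.517,.045,.032]),("square",[.63,-.02,.032])):
    u=proj("wrist",p,k); a,b=u.round().astype(int); print(n,u,hs[b,a] if 0<=b<384 and 0<=a<512 else None)
go(.612,-.277,.20,60)
E
```

```text
[0.57282199 0.01411905 0.30278083] 4.25 [ 0.04  0.62 -0.24  1.72  0.19  0.82  0.76]
round [249.75353015 112.61526251] [ 15 130 173]
square [250.03548619 212.17448708] [ 15 128 179]
yaw 60.15 rotz 0.15 then tool shift [-0.1795 -0.2325  0.1025] dist 0.311 tilt 0.05
```

View pics/w1.png

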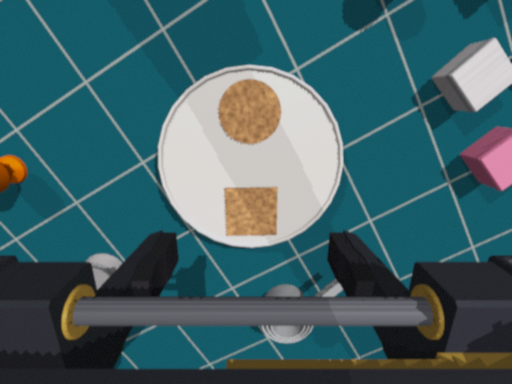

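```bash
python3 - <<'E'
from h import *
c="wrist";k=cal(c); im=cv2.imread("pics/w1.png")
hs=cv2.cvtColor(im,cv2.COLOR_BGR2HSV); m=((hs[...,1]>60)&(hs[...,0]<30)).astype(np.uint8); m=cv2.morphologyEx(m,cv2.MORPH_CLOSE,np.ones((3,3)))
nl,lab,st,ce=cv2.connectedComponentsWithStats(m)
for n,q,y in(("round_pad",[.517,.045],None),("square_pad",[.63,-.02],[30,60,75])):
    a,b=proj(c,q+[.032],k).round().astype(int); i=lab[b,a]
    p,e=fit(c,lab==i,n,q,.032,y,k); print(n,p.round(4),round(e,3),st[i,4])
E
```

```text
round_pad [0.5169 0.0446 0.    ] 0.058 3149
square_pad [ 6.30800e-01 -1.90000e-02  6.11347e+01] 0.075 2422
```

Request:
play_rows(
  translation=[
    [-0.01,-0.012,0.005],
    [-0.02,-0.025,0.01],
    [-0.03,-0.039,0.017],
    [-0.03,-0.039,0.017],
    [-0.03,-0.039,0.017],
    [-0.03,-0.039,0.017],
    [-0.02,-0.025,0.012],
    [-0.008,-0.01,0.005],
    [-0.0015,-0.0045,0.002],
    [0,0,0],
    [0,0,0],
  ],
  delta_rot=[
    [0,0,0],
    [0,0,0],
    [0,0,0],
    [0,0,0],
    [0,0,0],
    [0,0,0],
    [0,0,0],
    [0,0,0],
    [0,0,0],
    [0,0,0],
    [0,0,0],
  ],
  grip=[1,1,1,1,1,1,1,1,1,1,1],
)

```text
clock: 5.68
tool_pos: [0.6131, -0.2769, 0.2014]
eef_rot: [0.258, 0.966, 0.001, 0.0]
contact_force: [0.2, -0.4, -0.9]
opening: 1.001
finger_force: 0.0
```

```bash
python3 - <<'E'
from h import *
c="wrist";k=cal(c); im=r.snapshot(c); cv2.imwrite("pics/w2.png",im); print(r.get_state()["tool_pos"])
s=sil(c,"wide_tin",[.612,-.277,.03]); p,e=fit(c,s[1],"wide_tin",[.612,-.277],0,None,k); print(p.round(4),e,s[0],s[1].sum())
v,u=np.nonzero(s[1]); print(u.min(),u.max(),v.min(),v.max())
go(*p[:2],.068,60)
E
```

```text
[ 0.61312152 -0.27704255  0.20133654]
[ 0.6143 -0.2758  0.    ] 0.02144431513612639 2.086323033501651 4448
215 289 149 224
yaw 60.1 rotz 0.1 then tool shift [-0.0002  0.0019  0.1333] dist 0.133 tilt 0.05
```

Request:
play_rows(
  translation=[
    [0,0.0019,0.015],
    [0,0,0.03],
    [0,0,0.03],
    [0,0,0.03],
    [0,0,0.018],
    [0,0,0.008],
    [0,0,0.002],
    [0,0,0],
    [0,0,0],
    [0,0,0],
    [0,0,0],
    [0,0,0],
    [0,0,0],
    [0,0,0],
    [0,0,0],
  ],
  delta_rot=[
    [0,0,0],
    [0,0,0],
    [0,0,0],
    [0,0,0],
    [0,0,0],
    [0,0,0],
    [0,0,0],
    [0,0,0],
    [0,0,0],
    [0,0,0],
    [0,0,0],
    [0,0,0],
    [0,0,0],
    [0,0,0],
    [0,0,0],
  ],
  grip=[1,1,1,1,1,1,1,1,0,-1,-1,-1,-1,-1,-1],
  squeeze=15,
)

```text
clock: 7.65
tool_pos: [0.6138, -0.2771, 0.0682]
eef_rot: [0.259, 0.966, -0.0, 0.0]
contact_force: [-0.8, -0.2, 5.6]
opening: 0.745
finger_force: 15.0
```

```bash
python3 - <<'E'
from h import *
s=r.get_state(); print(s["tool_pos"],s["opening"],s["finger_force"])
go(.5169,.0446,.16,60.8)
E
```

```text
[ 0.61376323 -0.27713364  0.06816793] 0.7447398246424864 14.99994121491909
yaw 60.0 rotz -0.8 then tool shift [ 0.2415  0.2336 -0.092 ] dist 0.348 tilt 0.04
```

Request:
play_rows(
  translation=[
    [0,0,-0.012],
    [0,0,-0.03],
    [0,0,-0.03],
    [0,0,-0.02],
    [0.012,0.012,0],
    [0.025,0.024,0],
    [0.035,0.034,0],
    [0.04,0.038,0],
    [0.04,0.038,0],
    [0.04,0.038,0],
    [0.025,0.025,0],
    [0.015,0.015,0],
    [0.007,0.007,0],
    [0.0025,0.0026,0],
    [0,0,0],
    [0,0,0],
  ],
  delta_rot=[
    [0,0,0],
    [0,0,0],
    [0,0,0],
    [0,0,-0.8],
    [0,0,0],
    [0,0,0],
    [0,0,0],
    [0,0,0],
    [0,0,0],
    [0,0,0],
    [0,0,0],
    [0,0,0],
    [0,0,0],
    [0,0,0],
    [0,0,0],
    [0,0,0],
  ],
  grip=[-1,-1,-1,-1,-1,-1,-1,-1,-1,-1,-1,-1,-1,-1,-1,-1],
)

```text
clock: 9.65
tool_pos: [0.5169, 0.0436, 0.1596]
eef_rot: [0.253, 0.967, -0.0, 0.0]
contact_force: [0.1, -0.9, -1.4]
opening: 0.743
finger_force: 15.0
```

```bash
python3 - <<'E'
from h import *
s=r.get_state(); print(s["tool_pos"],s["opening"],s["finger_force"],s["contact_force"])
go(.5169,.0446,.1005,60.8)
E
```

```text
[0.51685792 0.04359762 0.15963921] 0.7430572205582755 15.000002961605787 [ 0.08974264 -0.92398418 -1.44215338]
yaw 60.7 rotz -0.1 then tool shift [0.0005 0.0009 0.0591] dist 0.059 tilt 0.03
```

Request:
play_rows(
  translation=[
    [0.0005,0.0009,0.012],
    [0,0,0.02],
    [0,0,0.014],
    [0,0,0.007],
    [0,0,0.003],
    [0,0,0.002],
    [0,0,0.0015],
    [0,0,0.001],
    [0,0,0.001],
    [0,0,0],
    [0,0,0],
  ],
  delta_rot=[
    [0,0,0],
    [0,0,0],
    [0,0,0],
    [0,0,0],
    [0,0,0],
    [0,0,0],
    [0,0,0],
    [0,0,0],
    [0,0,0],
    [0,0,0],
    [0,0,0],
  ],
  grip=[-1,-1,-1,-1,-1,-1,-1,-1,-1,-1,-1],
)

```text
clock: 11.02
tool_pos: [0.5165, 0.046, 0.0983]
eef_rot: [0.252, 0.968, 0.0, -0.0]
contact_force: [-1.3, 1.4, 1.9]
opening: 0.746
finger_force: 15.0
```

Request:
play_rows(
  translation=[
    [0,0,0],
    [0,0,0],
    [0,0,0],
    [0,0,0],
    [0,0,0],
    [0,0,0],
    [0,0,-0.01],
    [0,0,-0.025],
    [0,0,-0.04],
    [0,0,-0.04],
    [0,0,-0.04],
    [0,0,-0.04],
    [0,0,0],
    [0,0,0],
  ],
  delta_rot=[
    [0,0,0],
    [0,0,0],
    [0,0,0],
    [0,0,0],
    [0,0,0],
    [0,0,0],
    [0,0,0],
    [0,0,0],
    [0,0,0],
    [0,0,0],
    [0,0,0],
    [0,0,0],
    [0,0,0],
    [0,0,0],
  ],
  grip=[0.52,0.56,0.65,0.8,1,1,1,1,1,1,1,1,1,1],
)

```text
clock: 12.78
tool_pos: [0.5162, 0.0456, 0.2932]
eef_rot: [0.252, 0.968, -0.0, -0.0]
contact_force: [-0.0, 0.1, -0.3]
opening: 1.001
finger_force: 0.0
```

```bash
python3 - <<'E'
from h import *
c="wrist";k=cal(c); im=r.snapshot(c); cv2.imwrite("pics/w3.png",im); print(r.get_state()["tool_pos"])
s=sil(c,"wide_tin",[.517,.045,.05]); p,e=fit(c,s[1],"wide_tin",[.517,.045],.030,None,k); print(p.round(4),e,s[0],s[1].sum())
go(.613,.297,.25,11)
E
```

```text
[0.51594006 0.04554979 0.29257071]
[0.517  0.0479 0.    ] 0.04442067736185383 2.002948184231109 2860
yaw 60.81 rotz 49.81 then tool shift [0.2283 0.1434 0.0419] dist 0.273 tilt 0.14
```

View pics/w3.png

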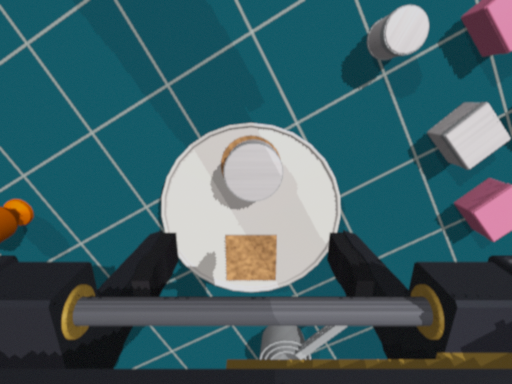

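Request:
play_rows(
  translation=[
    [0,0,0],
    [0,0,0],
    [0,0,0],
    [0,0,0],
    [0,0,0],
    [0,0,0],
    [0.01,0.007,0.002],
    [0.025,0.016,0.004],
    [0.04,0.025,0.008],
    [0.045,0.028,0.008],
    [0.045,0.028,0.008],
    [0.035,0.022,0.007],
    [0.018,0.011,0.004],
    [0.008,0.005,0.001],
    [0.002,0.0014,0],
    [0,0,0],
    [0,0,0],
  ],
  delta_rot=[
    [0,0,8.3],
    [0,0,8.3],
    [0,0,8.3],
    [0,0,8.3],
    [0,0,8.3],
    [0,0,8.3],
    [0,0,0],
    [0,0,0],
    [0,0,0],
    [0,0,0],
    [0,0,0],
    [0,0,0],
    [0,0,0],
    [0,0,0],
    [0,0,0],
    [0,0,0],
    [0,0,0],
  ],
  grip=[1,1,1,1,1,1,1,1,1,1,1,1,1,1,1,1,1],
)

```text
clock: 15.0
tool_pos: [0.6141, 0.2958, 0.2516]
eef_rot: [0.637, 0.771, -0.0, 0.0]
contact_force: [0.5, 0.5, -0.8]
opening: 0.994
finger_force: 0.0
```

```bash
python3 - <<'E'
from h import *
c="wrist";k=cal(c); im=r.snapshot(c); cv2.imwrite("pics/w4.png",im); st=r.get_state(); print(st["tool_pos"],st["clock"])
s=sil(c,"square_tin",[.613,.297,.03]); p,e=fit(c,s[1],"square_tin",[.613,.297],0,[0,10,25],k); print(p.round(4),e,s[0],s[1].sum())
go(*p[:2],.068,p[2])
E
```

```text
[0.61401999 0.29595139 0.25155756] 15.05
[ 0.6148  0.2977 14.0814] 0.06265609595793624 2.4799708344699862 2864
yaw 10.95 rotz -3.13 then tool shift [0.0013 0.0011 0.1836] dist 0.184 tilt 0.02
```

View pics/w4.png

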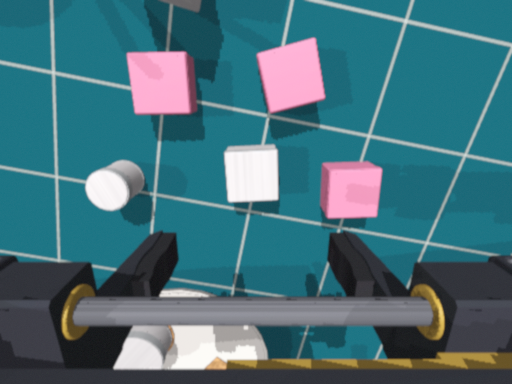

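Request:
play_rows(
  translation=[
    [0.0013,0.0011,0.015],
    [0,0,0.03],
    [0,0,0.035],
    [0,0,0.035],
    [0,0,0.035],
    [0,0,0.02],
    [0,0,0.01],
    [0,0,0.0035],
    [0,0,0],
    [0,0,0],
    [0,0,0],
    [0,0,0],
    [0,0,0],
    [0,0,0],
    [0,0,0],
    [0,0,0],
    [0,0,0],
  ],
  delta_rot=[
    [0,0,-3.1],
    [0,0,0],
    [0,0,0],
    [0,0,0],
    [0,0,0],
    [0,0,0],
    [0,0,0],
    [0,0,0],
    [0,0,0],
    [0,0,0],
    [0,0,0],
    [0,0,0],
    [0,0,0],
    [0,0,0],
    [0,0,0],
    [0,0,0],
    [0,0,0],
  ],
  grip=[1,1,1,1,1,1,1,1,1,1,0,-1,-1,-1,-1,-1,-1],
)

```text
clock: 17.23
tool_pos: [0.6145, 0.2984, 0.0678]
eef_rot: [0.615, 0.789, -0.0, -0.0]
contact_force: [-1.9, -1.0, 1.8]
opening: 0.634
finger_force: 15.0
```

```bash
python3 - <<'E'
from h import *
s=r.get_state(); print(s["tool_pos"],s["opening"],s["finger_force"])
A=R.from_quat(s["eef_rot"]).as_matrix(); print("tin in tool",A.T@(np.array([.6148,.2977,0])-s["tool_pos"]))
go(.6308,-.019,.17,60.8)
E
```

```text
[0.61453402 0.29836853 0.06775219] 0.6342351673163571 14.998358020093292
tin in tool [-0.00071304  0.00013201  0.06775213]
yaw 14.1 rotz -46.7 then tool shift [-0.169  -0.2691 -0.1022] dist 0.334 tilt 0.03
```

Request:
play_rows(
  translation=[
    [0,0,-0.012],
    [0,0,-0.03],
    [0,0,-0.035],
    [0,0,-0.025],
    [0,0,0],
    [0,0,0],
    [0,0,0],
    [0,0,0],
    [0,0,0],
    [-0.01,-0.016,0],
    [-0.02,-0.032,0],
    [-0.029,-0.046,0],
    [-0.029,-0.046,0],
    [-0.029,-0.046,0],
    [-0.024,-0.038,0],
    [-0.016,-0.026,0],
    [-0.008,-0.013,0],
    [-0.004,-0.006,0],
    [0,0,0],
    [0,0,0],
  ],
  delta_rot=[
    [0,0,0],
    [0,0,0],
    [0,0,0],
    [0,0,-6],
    [0,0,-8],
    [0,0,-8.2],
    [0,0,-8.2],
    [0,0,-8.2],
    [0,0,-8.1],
    [0,0,0],
    [0,0,0],
    [0,0,0],
    [0,0,0],
    [0,0,0],
    [0,0,0],
    [0,0,0],
    [0,0,0],
    [0,0,0],
    [0,0,0],
    [0,0,0],
  ],
  grip=[-1,-1,-1,-1,-1,-1,-1,-1,-1,-1,-1,-1,-1,-1,-1,-1,-1,-1,-1,-1],
)

```text
clock: 19.73
tool_pos: [0.6311, -0.0168, 0.1697]
eef_rot: [0.251, 0.968, 0.001, -0.0]
contact_force: [-0.2, 0.0, -0.7]
opening: 0.635
finger_force: 15.0
```

```bash
python3 - <<'E'
from h import *
s=r.get_state(); print(s["tool_pos"],s["opening"],s["finger_force"],s["contact_force"])
go(.6305,-.0188,.100,60.8)
E
```

```text
[ 0.63106647 -0.01684738  0.16974708] 0.6349308347810811 14.999140030704439 [-0.15523125  0.01220311 -0.69703659]
yaw 60.92 rotz 0.12 then tool shift [-0.0005 -0.0021  0.0697] dist 0.07 tilt 0.08
```

Request:
play_rows(
  translation=[
    [-0.0005,-0.0021,0.012],
    [0,0,0.02],
    [0,0,0.018],
    [0,0,0.009],
    [0,0,0.004],
    [0,0,0.002],
    [0,0,0.002],
    [0,0,0.0015],
    [0,0,0.001],
    [0,0,0.0005],
    [0,0,0],
    [0,0,0],
  ],
  delta_rot=[
    [0,0,0],
    [0,0,0],
    [0,0,0],
    [0,0,0],
    [0,0,0],
    [0,0,0],
    [0,0,0],
    [0,0,0],
    [0,0,0],
    [0,0,0],
    [0,0,0],
    [0,0,0],
  ],
  grip=[-1,-1,-1,-1,-1,-1,-1,-1,-1,-1,-1,-1],
)

```text
clock: 21.22
tool_pos: [0.6306, -0.0209, 0.0998]
eef_rot: [0.252, 0.968, 0.0, 0.0]
contact_force: [0.9, -0.2, 0.1]
opening: 0.634
finger_force: 15.0
```

Request:
play_rows(
  translation=[
    [0,0,0],
    [0,0,0],
    [0,0,0],
    [0,0,0],
    [0,0,0],
    [0,0,0],
    [0,0,-0.01],
    [0,0,-0.025],
    [0,0,-0.04],
    [0,0,-0.04],
    [0,0,-0.04],
    [0,0,-0.04],
    [0,0,0],
    [0,0,0],
  ],
  delta_rot=[
    [0,0,0],
    [0,0,0],
    [0,0,0],
    [0,0,0],
    [0,0,0],
    [0,0,0],
    [0,0,0],
    [0,0,0],
    [0,0,0],
    [0,0,0],
    [0,0,0],
    [0,0,0],
    [0,0,0],
    [0,0,0],
  ],
  grip=[0.3,0.34,0.42,0.6,0.8,0.9,0.9,0.9,0.9,0.9,0.9,0.9,0.9,0.9],
)

```text
clock: 22.98
tool_pos: [0.63, -0.021, 0.2945]
eef_rot: [0.252, 0.968, -0.0, -0.0]
contact_force: [-0.0, -0.0, -0.1]
opening: 0.95
finger_force: 0.0
```

```bash
python3 - <<'E'
from h import *
c="wrist";k=cal(c); im=r.snapshot(c); cv2.imwrite("pics/w5.png",im); print(r.get_state()["tool_pos"],r.get_state()["clock"])
for n,q,y in(("wide_tin",[.517,.045],None),("square_tin",[.631,-.019],[45,60,75])):
    s=sil(c,n,q+[.05])
    if s: p,e=fit(c,s[1],n,q,.032,y,k); print(n,p.round(4),e,s[0],s[1].sum())
go(.463,.256,.25,60)
E
```

```text
[ 0.62969438 -0.02104118  0.29382099] 23.025
wide_tin [0.5181 0.0476 0.    ] 0.021170414820116158 5.91240723276607 4274
square_tin [ 6.33700e-01 -2.02000e-02  6.19871e+01] 0.09222629775543782 2.9889457744647925 2598
yaw 60.81 rotz 0.81 then tool shift [0.2828 0.1566 0.0438] dist 0.326 tilt 0.16
```

View pics/w5.png

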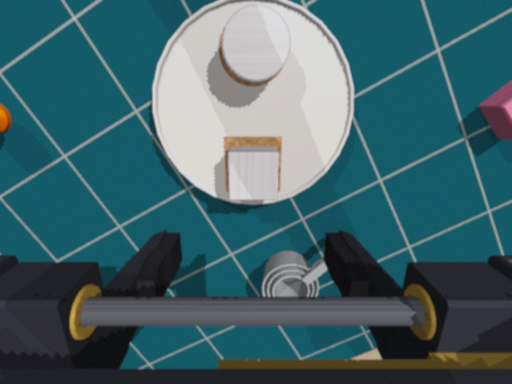

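Request:
play_rows(
  translation=[
    [0.015,0.008,0.002],
    [0.03,0.017,0.005],
    [0.045,0.025,0.007],
    [0.045,0.025,0.007],
    [0.045,0.025,0.007],
    [0.045,0.025,0.007],
    [0.03,0.017,0.005],
    [0.016,0.009,0.003],
    [0.008,0.004,0.001],
    [0.0038,0.0016,0],
    [0,0,0],
    [0,0,0],
  ],
  delta_rot=[
    [0,0,0],
    [0,0,0],
    [0,0,0],
    [0,0,0],
    [0,0,0],
    [0,0,0],
    [0,0,0],
    [0,0,0],
    [0,0,0],
    [0,0,0],
    [0,0,0],
    [0,0,0],
  ],
  grip=[0.9,0.9,0.9,0.9,0.9,0.9,0.9,0.9,0.9,0.9,0.9,0.9],
)

```text
clock: 24.62
tool_pos: [0.4605, 0.2529, 0.2508]
eef_rot: [0.253, 0.968, -0.0, 0.0]
contact_force: [0.3, -0.7, -0.1]
opening: 0.949
finger_force: 0.0
```

```bash
python3 - <<'E'
from h import *
c="wrist";k=cal(c); im=r.snapshot(c); cv2.imwrite("pics/w6.png",im); st=r.get_state(); print(st["tool_pos"],st["clock"])
s=sil(c,"narrow_tin",[.463,.256,.03]); p,e=fit(c,s[1],"narrow_tin",[.463,.256],0,None,k); print(p.round(4),e,s[0],s[1].sum())
go(*p[:2],.073,60.8)
E
```

```text
[0.46049913 0.25295466 0.25079923] 24.675
[0.4659 0.2563 0.    ] 0.06281469748242013 3.114142583722824 1634
yaw 60.72 rotz -0.08 then tool shift [-0.0031  0.0055  0.1778] dist 0.178 tilt 0.02
```

Request:
play_rows(
  translation=[
    [-0.0031,0.0055,0.015],
    [0,0,0.03],
    [0,0,0.035],
    [0,0,0.035],
    [0,0,0.03],
    [0,0,0.02],
    [0,0,0.01],
    [0,0,0.0028],
    [0,0,0],
    [0,0,0],
    [0,0,0],
    [0,0,0],
    [0,0,0],
    [0,0,0],
    [0,0,0],
    [0,0,0],
    [0,0,0],
  ],
  delta_rot=[
    [0,0,0],
    [0,0,0],
    [0,0,0],
    [0,0,0],
    [0,0,0],
    [0,0,0],
    [0,0,0],
    [0,0,0],
    [0,0,0],
    [0,0,0],
    [0,0,0],
    [0,0,0],
    [0,0,0],
    [0,0,0],
    [0,0,0],
    [0,0,0],
    [0,0,0],
  ],
  grip=[0.9,0.9,0.9,0.9,0.9,0.9,0.9,0.9,0.9,0.5,0.2,0,-0.2,-0.5,-1,-1,-1],
  squeeze=12,
)

```text
clock: 26.85
tool_pos: [0.4653, 0.2569, 0.073]
eef_rot: [0.252, 0.968, -0.0, -0.0]
contact_force: [-0.2, -0.1, 2.7]
opening: 0.494
finger_force: 12.0
```

```bash
python3 - <<'E'
from h import *
s=r.get_state(); print(s["tool_pos"],s["opening"],s["finger_force"])
A=R.from_quat(s["eef_rot"]).as_matrix(); print("tin in tool",A.T@(np.array([.4659,.2563,0])-s["tool_pos"]))
go(.632,-.0195,.20,60.8)
E
```

```text
[0.46528022 0.25689115 0.07298783] 0.49422436472776027 11.998869742965326
tin in tool [-0.00083282 -0.00019052  0.07298785]
yaw 60.8 rotz -0.0 then tool shift [-0.2804 -0.16   -0.127 ] dist 0.347 tilt 0.02
```

Request:
play_rows(
  translation=[
    [0,0,-0.012],
    [0,0,-0.03],
    [0,0,-0.04],
    [0,0,-0.03],
    [-0.01,-0.006,-0.015],
    [-0.02,-0.0115,0],
    [-0.035,-0.02,0],
    [-0.043,-0.0245,0],
    [-0.043,-0.0245,0],
    [-0.043,-0.0245,0],
    [-0.035,-0.02,0],
    [-0.025,-0.014,0],
    [-0.015,-0.008,0],
    [-0.008,-0.005,0],
    [-0.0034,-0.002,0],
    [0,0,0],
    [0,0,0],
  ],
  delta_rot=[
    [0,0,0],
    [0,0,0],
    [0,0,0],
    [0,0,0],
    [0,0,0],
    [0,0,0],
    [0,0,0],
    [0,0,0],
    [0,0,0],
    [0,0,0],
    [0,0,0],
    [0,0,0],
    [0,0,0],
    [0,0,0],
    [0,0,0],
    [0,0,0],
    [0,0,0],
  ],
  grip=[-1,-1,-1,-1,-1,-1,-1,-1,-1,-1,-1,-1,-1,-1,-1,-1,-1],
)

```text
clock: 28.98
tool_pos: [0.6318, -0.0182, 0.1999]
eef_rot: [0.251, 0.968, 0.0, -0.0]
contact_force: [-0.4, 0.0, -1.1]
opening: 0.494
finger_force: 12.0
```

```bash
python3 - <<'E'
from h import *
s=r.get_state(); print(s["tool_pos"],s["opening"],s["finger_force"],s["contact_force"])
go(.632,-.0195,.145,60.8)
E
```

```text
[ 0.63180248 -0.01823836  0.19994863] 0.4935129552006172 11.993293390260078 [-0.35467217  0.01255113 -1.10766062]
yaw 60.9 rotz 0.1 then tool shift [-0.0008 -0.001   0.0549] dist 0.055 tilt 0.04
```

Request:
play_rows(
  translation=[
    [-0.0008,-0.001,0.01],
    [0,0,0.018],
    [0,0,0.013],
    [0,0,0.007],
    [0,0,0.003],
    [0,0,0.002],
    [0,0,0.0015],
    [0,0,0.001],
    [0,0,0.0005],
    [0,0,0],
    [0,0,0],
  ],
  delta_rot=[
    [0,0,0],
    [0,0,0],
    [0,0,0],
    [0,0,0],
    [0,0,0],
    [0,0,0],
    [0,0,0],
    [0,0,0],
    [0,0,0],
    [0,0,0],
    [0,0,0],
  ],
  grip=[-1,-1,-1,-1,-1,-1,-1,-1,-1,-1,-1],
)

```text
clock: 30.35
tool_pos: [0.6326, -0.0207, 0.1442]
eef_rot: [0.252, 0.968, 0.0, 0.0]
contact_force: [1.2, -0.1, 0.6]
opening: 0.498
finger_force: 12.0
```

Request:
play_rows(
  translation=[
    [0,0,0],
    [0,0,0],
    [0,0,0],
    [0,0,0],
    [0,0,0],
    [0,0,0],
    [0,0,0],
    [0,0,-0.01],
    [0,0,-0.025],
    [0,0,-0.04],
    [0,0,-0.04],
    [0,0,-0.03],
    [0,0,0],
    [0,0,0],
  ],
  delta_rot=[
    [0,0,0],
    [0,0,0],
    [0,0,0],
    [0,0,0],
    [0,0,0],
    [0,0,0],
    [0,0,0],
    [0,0,0],
    [0,0,0],
    [0,0,0],
    [0,0,0],
    [0,0,0],
    [0,0,0],
    [0,0,0],
  ],
  grip=[0.02,0.06,0.12,0.25,0.45,0.6,0.6,0.6,0.6,0.6,0.6,0.6,0.6,0.6],
)

```text
clock: 32.1
tool_pos: [0.6318, -0.0208, 0.2884]
eef_rot: [0.252, 0.968, -0.0, -0.001]
contact_force: [0.1, -0.0, 0.1]
opening: 0.804
finger_force: 0.0
```

```bash
python3 - <<'E'
from h import *
c="wrist";k=cal(c); im=r.snapshot(c); cv2.imwrite("pics/w7.png",im); print(r.get_state()["tool_pos"],r.get_state()["clock"])
for n,q,z in(("wide_tin",[.517,.045],.033),("narrow_tin",[.632,-.019],.071)):
    s=sil(c,n,q+[z+.03])
    if s: p,e=fit(c,s[1],n,q,z,None,k); print(n,p.round(4),e,s[0],s[1].sum())
go(.418,-.283,.25,60)
E
```

```text
[ 0.63156895 -0.02081343  0.28782992] 32.15
wide_tin [0.5186 0.0473 0.    ] 0.025405513941997103 3.9118428513367696 4492
narrow_tin [ 0.635  -0.0198  0.    ] 0.029229323308270678 3.1487053557645113 2128
yaw 60.81 rotz 0.81 then tool shift [ 0.0538 -0.3339  0.0382] dist 0.34 tilt 0.15
```

View pics/w7.png

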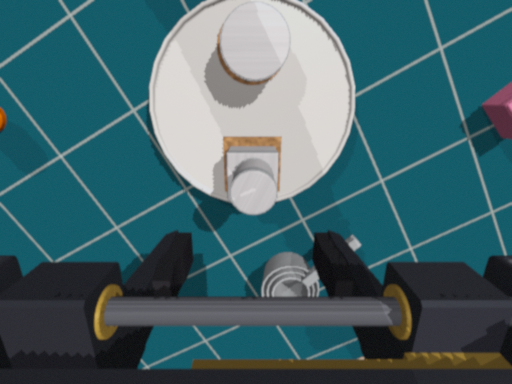

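Request:
play_rows(
  translation=[
    [0.002,-0.012,0.002],
    [0.004,-0.025,0.003],
    [0.007,-0.042,0.005],
    [0.008,-0.05,0.005],
    [0.008,-0.05,0.005],
    [0.008,-0.05,0.005],
    [0.007,-0.042,0.005],
    [0.005,-0.03,0.004],
    [0.003,-0.018,0.003],
    [0.0013,-0.01,0.001],
    [0.0005,-0.005,0],
    [0,0,0],
    [0,0,0],
  ],
  delta_rot=[
    [0,0,0],
    [0,0,0],
    [0,0,0],
    [0,0,0],
    [0,0,0],
    [0,0,0],
    [0,0,0],
    [0,0,0],
    [0,0,0],
    [0,0,0],
    [0,0,0],
    [0,0,0],
    [0,0,0],
  ],
  grip=[0.8,0.8,0.8,0.8,0.8,0.8,0.8,0.8,0.8,0.8,0.8,0.8,0.8],
)

```text
clock: 33.88
tool_pos: [0.4232, -0.2852, 0.251]
eef_rot: [0.251, 0.968, 0.0, 0.0]
contact_force: [-1.4, 0.7, -0.1]
opening: 0.899
finger_force: 0.0
```

```bash
python3 - <<'E'
from h import *
# egg silhouette = union of foot/stem/bowl; use union of hulls
MODEL["egg_cup"]=[circ(.040,0),circ(.018,.015),circ(.046,.034),circ(.048,.062)]
c="wrist";k=cal(c); im=r.snapshot(c); cv2.imwrite("pics/w8.png",im); st=r.get_state(); print(st["tool_pos"],st["clock"])
s=sil(c,"egg_cup",[.418,-.283,.03]); m=s[1]
hm=np.zeros(m.shape,np.uint8); cs,_=cv2.findContours(m.astype(np.uint8),0,2); cv2.fillConvexPoly(hm,cv2.convexHull(max(cs,key=cv2.contourArea)),1)
p,e=fit(c,hm,"egg_cup",[.418,-.283],0,None,k); print(p.round(4),e,s[0],m.sum())
go(*p[:2],.093,60.8)
E
```

```text
[ 0.42309461 -0.28526273  0.25100941] 33.925
[ 0.4182 -0.2819  0.    ] 0.07407868009783194 4.742690432363495 1849
yaw 60.88 rotz 0.08 then tool shift [0.0059 0.0007 0.158 ] dist 0.158 tilt 0.03
```

View pics/w8.png

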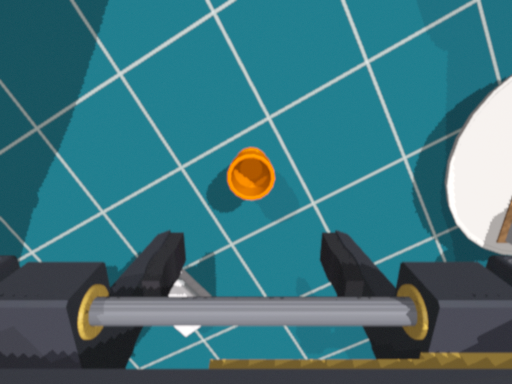

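Request:
play_rows(
  translation=[
    [0.0059,0.0007,0.015],
    [0,0,0.03],
    [0,0,0.035],
    [0,0,0.03],
    [0,0,0.023],
    [0,0,0.015],
    [0,0,0.007],
    [0,0,0.003],
    [0,0,0],
    [0,0,0],
    [0,0,0],
    [0,0,0],
    [0,0,0],
    [0,0,0],
    [0,0,0],
    [0,0,0],
    [0,0,0],
  ],
  delta_rot=[
    [0,0,0],
    [0,0,0],
    [0,0,0],
    [0,0,0],
    [0,0,0],
    [0,0,0],
    [0,0,0],
    [0,0,0],
    [0,0,0],
    [0,0,0],
    [0,0,0],
    [0,0,0],
    [0,0,0],
    [0,0,0],
    [0,0,0],
    [0,0,0],
    [0,0,0],
  ],
  grip=[0.9,0.9,0.9,0.9,0.9,0.9,0.9,0.9,0.9,0.6,0.4,0.25,0.1,0,-0.3,-0.6,-1],
  squeeze=10,
)

```text
clock: 36.1
tool_pos: [0.4176, -0.2827, 0.093]
eef_rot: [0.252, 0.968, -0.0, 0.0]
contact_force: [-0.9, -1.1, 2.9]
opening: 0.502
finger_force: 9.9
```

```bash
python3 - <<'E'
from h import *
s=r.get_state(); print(s["tool_pos"],s["opening"],s["finger_force"])
A=R.from_quat(s["eef_rot"]).as_matrix(); print("cup in tool",A.T@(np.array([.4182,-.2819,0])-s["tool_pos"]))
go(.5178,.047,.215,60.8)
E
```

```text
[ 0.41757746 -0.28268731  0.09296698] 0.5016261796774485 9.884832929571434
cup in tool [-0.00014912  0.00101135  0.09296678]
yaw 60.79 rotz -0.01 then tool shift [ 0.0733  0.3367 -0.1221] dist 0.366 tilt 0.01
```

```bash
python3 - <<'E'
from h import *
c="wrist";k=cal(c); im=r.snapshot(c); s=r.get_state(); A=R.from_quat(s["eef_rot"]).as_matrix()
for d in(0,.01,-.01):
  q=s["tool_pos"]+A@[d,0,0]; q=q+0; 
  pts=circ(.048,.062)+[q[0],q[1],0]
  uv=np.array([proj(c,p,k) for p in pts]).round().astype(np.int32)
  cv2.polylines(im,[uv],True,(0,255,0) if d==0 else (255,0,0),1)
cv2.imwrite("pics/w9.png",im)
E
```

```text
(no output)
```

View pics/w9.png

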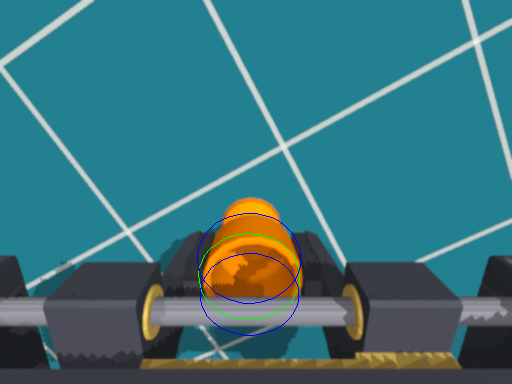

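Request:
play_rows(
  translation=[
    [0,0,-0.008],
    [0,0,-0.02],
    [0,0,-0.03],
    [0,0,-0.03],
    [0.002,0.01,-0.022],
    [0.005,0.022,-0.012],
    [0.008,0.037,0],
    [0.01,0.047,0],
    [0.01,0.047,0],
    [0.01,0.047,0],
    [0.01,0.045,0],
    [0.008,0.035,0],
    [0.005,0.023,0],
    [0.003,0.013,0],
    [0.0015,0.007,0],
    [0.0008,0.0037,0],
    [0,0,0],
    [0,0,0],
  ],
  delta_rot=[
    [0,0,0],
    [0,0,0],
    [0,0,0],
    [0,0,0],
    [0,0,0],
    [0,0,0],
    [0,0,0],
    [0,0,0],
    [0,0,0],
    [0,0,0],
    [0,0,0],
    [0,0,0],
    [0,0,0],
    [0,0,0],
    [0,0,0],
    [0,0,0],
    [0,0,0],
    [0,0,0],
  ],
  grip=[-1,-1,-1,-1,-1,-1,-1,-1,-1,-1,-1,-1,-1,-1,-1,-1,-1,-1],
)

```text
clock: 38.4
tool_pos: [0.5177, 0.0463, 0.2149]
eef_rot: [0.253, 0.968, -0.0, -0.0]
contact_force: [-0.4, -0.2, -0.5]
opening: 0.502
finger_force: 10.0
```

```bash
python3 - <<'E'
from h import *
c="wrist"; im=r.snapshot(c); cv2.imwrite("pics/w10.png",im)
s=r.get_state(); print(s["tool_pos"],s["opening"],s["finger_force"],s["contact_force"])
go(.5178,.047,.165,60.8)
E
```

```text
[0.51772726 0.04643095 0.21487654] 0.4994664093599101 10.01862646102138 [-0.53595948  1.05731296  0.06214839]
yaw 60.74 rotz -0.06 then tool shift [0.0002 0.0006 0.0499] dist 0.05 tilt 0.03
```

View pics/w10.png

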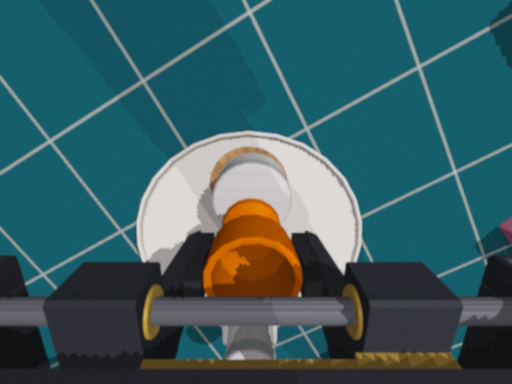

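Request:
play_rows(
  translation=[
    [0,0.0006,0.01],
    [0,0,0.015],
    [0,0,0.011],
    [0,0,0.006],
    [0,0,0.0025],
    [0,0,0.0015],
    [0,0,0.001],
    [0,0,0.001],
    [0,0,0.001],
    [0,0,0.001],
    [0,0,0],
    [0,0,0],
  ],
  delta_rot=[
    [0,0,0],
    [0,0,0],
    [0,0,0],
    [0,0,0],
    [0,0,0],
    [0,0,0],
    [0,0,0],
    [0,0,0],
    [0,0,0],
    [0,0,0],
    [0,0,0],
    [0,0,0],
  ],
  grip=[-1,-1,-1,-1,-1,-1,-1,-1,-1,-1,-1,-1],
)

```text
clock: 39.95
tool_pos: [0.5181, 0.0478, 0.165]
eef_rot: [0.252, 0.968, 0.0, -0.0]
contact_force: [-0.9, 1.0, 1.3]
opening: 0.499
finger_force: 10.0
```

```bash
python3 - <<'E'
from h import *
c="scene"; im=r.snapshot(c); cv2.imwrite("pics/s2.png",cv2.resize(im[120:250,190:330],(700,650))[:600])
s=r.get_state(); print(s["tool_pos"],s["contact_force"])
E
```

```text
[0.51810516 0.04780259 0.16497414] [-0.75307737  0.07687087  0.79883823]
```

View pics/s2.png

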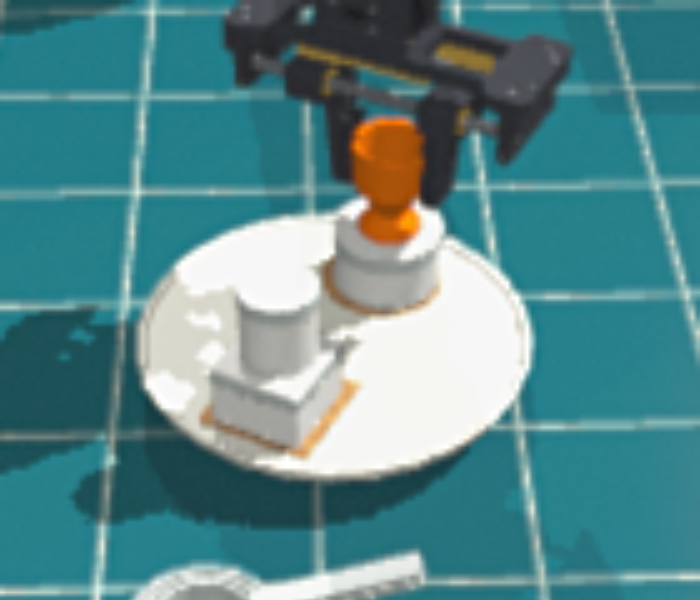

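The cup's foot (390, 228 in the crop) stands at the middle of the wide tin's top. The narrow tin sits centrally on the square tin. Releasing gently.

Request:
play_rows(
  translation=[
    [0,0,0],
    [0,0,0],
    [0,0,0],
    [0,0,0],
    [0,0,0],
    [0,0,0],
    [0,0,0],
    [0,0,0],
    [0,0,-0.008],
    [0,0,-0.02],
    [0,0,-0.04],
    [0,0,-0.04],
    [0,0,-0.03],
    [0,0,-0.01],
    [0,0,0],
    [0,0,0],
    [0,0,0],
  ],
  delta_rot=[
    [0,0,0],
    [0,0,0],
    [0,0,0],
    [0,0,0],
    [0,0,0],
    [0,0,0],
    [0,0,0],
    [0,0,0],
    [0,0,0],
    [0,0,0],
    [0,0,0],
    [0,0,0],
    [0,0,0],
    [0,0,0],
    [0,0,0],
    [0,0,0],
    [0,0,0],
  ],
  grip=[0.02,0.05,0.09,0.15,0.25,0.4,0.6,0.6,0.6,0.6,0.6,0.6,0.6,0.6,0.6,0.6,0.6],
)

```text
clock: 42.12
tool_pos: [0.5177, 0.0476, 0.3118]
eef_rot: [0.252, 0.968, -0.0, -0.001]
contact_force: [-0.0, 0.1, -0.8]
opening: 0.799
finger_force: 0.0
```

```bash
python3 - <<'E'
from h import *
c="scene"; a=r.snapshot(c); b=r.snapshot("wrist"); s=r.get_state(); print(s["tool_pos"],s["contact_force"],s["finger_force"],s["clock"])
a=cv2.resize(a[120:250,190:330],(420,390)); b=cv2.resize(b,(380,390)); cv2.imwrite("pics/f.png",np.hstack([a,b]))
E
```

```text
[0.5178631  0.04768278 0.31213816] [ 0.43454373  0.57446485 -0.21398884] 0.0 42.225
```

View pics/f.png

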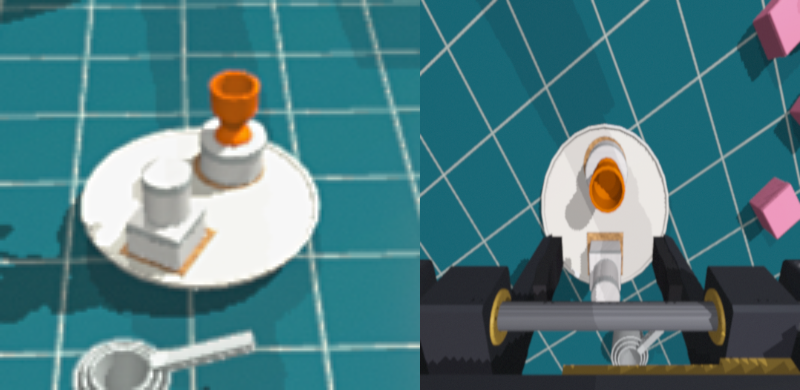

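All four stand upright and centred: the cup is at (235, 105) and the narrow tin at (166, 195) in the left view. The tray is level and the gripper is clear.

```bash
python3 -c "
from plant import r
print(r.finish_job())"
```

```text
the job is handed in; nothing more can be done
None
```

I loaded all four pieces in the order you gave and handed the job in at about 42 s of the 128 s allowed. The last pictures show them upright and centred with the tray looking level, but the hand-in call returned no verdict.

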